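# Clear the chuck key and lower the lathe guard

### The arm

A 6-joint arm with a two-finger parallel gripper is mounted at the origin on the work surface. World frame = base frame: x ahead of the robot, y to its left, z up, the work surface at z = 0. Lengths are in m, angles in degrees, forces in N, time in s.
With the tool pointing down it reaches from about 0.375 to 0.9 m from the base axis. Payload 3.1 kg.
Tool frame: the origin (TCP) lies at the very end of the fingers, on their centre line; the grasp point (between the pads) lies 19 mm behind it (bot.tcp_to_grasp is the distance from the TCP to the grasp point, in m); z points along the fingers, y is the line along which they close (so a half turn about z gives the same grasp; the last joint's range is limited). The gripper opens to 87 mm and grips with 3 to 60 N. Pads are 19 mm wide; open, the fingers measure 117 mm over their backs; the gripper's body (75 mm by 190 mm) begins 51 mm behind the grasp point.
Start: joints at [59.674, 30.224, 82.088, -0, 67.689, -10.227], TCP at [0.215, 0.587, 0.223] pointing down, gripper open.
Joint ranges: [-176.69, 176.69], [-43.24, 126.21], [12.49, 139.97], [-82, 262], [0, 151.66], [-163.58, 163.58]. Speed limits (degrees/s): [159.86, 159.86, 180, 180, 180, 180].

### API

Orientations are given as a 3x3 rotation matrix whose columns are the frame's x, y, z axes.
In Python, from rig import telemetry, capture, camera_info, job, bot gives the robot as it stands. The module is installed in compiled form; this text tells all that it offers.
- The arm moves only by the tool carry_out, never from a script. Its argument "deltas" is a list that holds one entry, the list of rows, each a list of 7 numbers: the shift along the tool's x, y, z scaled (see below), then the turn, a rotation vector about the tool's x, y, z scaled (see below), then the closure, from -1 (fully open) to 1 (shut). In form: [[[dx, dy, dz, ax, ay, az, claw], ...]]. A call has exactly 10 rows; each row is the pose to reach, as a shift and turn from the pose commanded when the call began, along the tool's axes at that moment, turning the shorter way round; what a row does not reach only later rows make up. The controller multiplies each number of a shift by 15 cm and each number of a turn by 360 degrees. A row lasts 1/12 s, in which the tool goes at most 41.7 mm and 7.16 degrees, less where a joint would pass 70% of its speed; a pose out of reach is approached as far as the arm can. A call with a number of a shift or a turn outside -1 to 1 is refused whole. A call with a gripper value outside its range is refused whole. The fingers move at their own pace and stop on an object; the grip force is fixed at half the most. Time passes only in rows, so rows that repeat a pose let the fingers close, or fill a call up. It gives the time, the measured TCP pose, the force, the opening and the grip force at its end, in the units of the state.
- telemetry.read_state(): the state, without advancing time (a new reading comes with each control period).
- capture(name): name is "scene" or "side" or "wrist"; returns the picture (480x640x3 uint8, red, green, blue); there is no depth.
- camera_info(name): a dict with "mtx" (3x3 intrinsics, pixels), "k1" (the pictures are not rectified: a ray, as slopes to the right and down, at radius r is drawn at 1 + k1 r^2 times it, then the intrinsics apply), "cam_to_world" (4x4, takes a point from camera to world coordinates); the wrist camera has in their place "T_tool_cam" (4x4, takes a point from camera to tool coordinates, whose origin is the TCP and whose axes are the flange's). Camera axes: x right, y down, z forward; pixel columns grow to the right and rows downward; lengths in m; the calibration is good to about 2 mm. A picture is of the moment at which its call begins: read the wrist's pose just before it. camera_info takes no time and is no camera call.
- job.hand_in(): hands the job in; it is judged then, once.
The state is a dict: "time_s": time; "joint_positions": joint angles; "qvel": joint speeds; "tau": joint torques, N m; "position": TCP position; "tcp_rot": TCP orientation; "force": force on the tool from outside, world axes, zero at the start; "moment": the same for the moment, N m; "opening": opening from 0.0 (shut) to 1.0 (fully open); "grasp_force": force on a finger pad.
Only numpy, scipy, OpenCV 4.12 (cv2) and the standard library are available. Lean on these libraries where they do the work, as an engineer would, in place of code of your own. Each camera call takes 0.05 s, during which the arm holds its last target. There are 200 camera calls.

### The job

Somebody left the chuck key standing in the chuck of the bench lathe. Draw it out and hang it, without dropping it, in the open slot in the middle of the tool rack; then lower the chuck guard by its bar handle gently down onto its stop, without letting it fall, so that it is fully closed. Leave the caliper, the oil bottle and the brush where they are.

Things in the scene. Friction and masses are not known exactly. Their poses are not given: they have to be found in the camera images.
- lathe: Grey bench lathe, 520 mm long, 130 deep, fixed. Origin on the bench under the middle of the chuck; x to its back, y along the spindle to the headstock, z up. Headstock y 45 to 197, top z 175 mm. Spindle axis z 125; chuck 80 mm diameter, y -30 to 30. Tool post y -137 to -183, top 163 mm; handwheels at y -120 to -200 reach x -103 mm.
- chuck_socket (a point): Mouth of the key socket on the very top of the chuck, 165 mm above the bench. The socket goes straight down, 12 mm square and 15 mm deep; axes as the lathe.
- key: Steel T-handle chuck key, 82 mm tall, about 180 g, upright and loose in the socket, any yaw. Origin: centre of its bottom end; z up the shaft, x along the crossbar. 8 mm square tip (z 0-14), collar dia 15 (14-24, sits on the chuck), shaft dia 11 (24-50), hub dia 30 (50-82 mm); crossbar 80 mm long, 8-11 thick, through the hub at z 66. Grip the hub from above, closing along the key's y.
- key_hub (a point): Centre of the underside of the key's 32 mm tall hub, 50 mm above the key's bottom end; axes as the key.
- rack: Grey sheet-steel tool rack, 90 deep (x) by 180 mm wide (y), 120 high, fixed, to the left or right; which side varies. Origin on the bench under its middle, front faces -x. Shelf 8 mm thick, top at z 120, on a back plate at x 34 to 40; open below in front but for a 6 mm base plate. Two T-handle hex keys hang fixed at y 76 and -76; their grips (50 mm along x) end 13 mm above the shelf.
- rack_slot (a point): Where the key hangs: middle of the U slot in the shelf, level with the shelf's top (rack x -15, y 0, z 120 mm); axes as the rack. Slot 19 mm wide, open to the front: mouth at rack x -45 (flared to 31 mm over 12 mm), end at x +5. The shaft goes in from the front or from above and the hub's underside rests on the shelf; the key's yaw is free.
- guard (a joint): Angle (rad) of the chuck guard about the hinge at its back: 0 closed on its stop over the chuck, 2.0 open on its other stop, leaning back; starts open. About 350 g; bent clear sheet in a dark steel frame, 60 mm outer radius about the spindle, 100 mm wide. Slight hinge friction and damping: past about 1.5 rad it leans open by itself, below that it falls shut if let go.
- guard_handle (a point): Middle of the guard's steel bar handle: round, dia 12, 78 mm free between two arms, parallel to the lathe's y, centre 36 mm in front of the guard's edge. Pinch it from above, closing along the lathe's x (gap to the guard 26 mm); it turns in the fingers along its 153 mm arc. Closed: lathe x -93, y -10, z 137; fully open: x 101, z 305 mm. Axes turn with the guard.
- guard_hinge (a point): On the guard's hinge axis (along the lathe's y), level with the middle of the handle: lathe x 58, y -10, z 159 mm. Opening is a right-hand turn about the lathe's +y. Axes as the lathe.
- tray: Fixed steel tray, 100 x 150 mm, 30 mm high, with four turned aluminium parts, on the other side from the rack. Not part of the work. Origin on the bench under its middle.
- caliper: Steel caliper, 200 mm long (along its y), 11 mm high, loose on the bench in front of the lathe. Leave it. Origin on the bench under its middle.
- oiler: White plastic oil bottle, 54 mm in diameter, 130 mm tall, loose, to the left of the lathe. Leave it. Origin at the middle of its foot.
- brush: Wooden brush, 200 mm long, lying loose on the right. Leave it. Origin under its middle.

How it is judged (in metres and radians):
On the way:
1. the chuck key hangs in the rack's slot, let go, while the guard is still up (x of key_hub in the frame of rack_slot between -0.018 and 0.02 m and y of key_hub in the frame of rack_slot between -0.007 and 0.007 m and z of key_hub in the frame of rack_slot between -0.005 and 0.005 m and angle between key's own z axis and vertical below 0.15 rad and contact force between key and the fingers below 0.2 N and linear speed of key below 0.03 m/s and value of joint guard above 1 rad), for 0.2 s.
At the end, for the whole second after the job is handed in: The key hangs released and at rest in the rack's slot, upright within 0.15 rad, hub on the shelf (5 mm in height, 7 mm across, -18 to +20 mm along the slot); the guard is at rest within 0.03 rad of closed; caliper, oil bottle and brush are within 25 mm of where they were (x of key_hub in the frame of rack_slot between -0.018 and 0.02 m and y of key_hub in the frame of rack_slot between -0.007 and 0.007 m and z of key_hub in the frame of rack_slot between -0.005 and 0.005 m and angle between key's own z axis and vertical below 0.15 rad and contact force between key and the fingers below 0.2 N and linear speed of key below 0.03 m/s and value of joint guard below 0.03 rad and velocity of joint guard above -0.05 rad/s and distance of each of caliper, oiler, brush from where it was at the start of the episode below 0.025 m); the robot touches nothing.
It fails at once if the guard slams: it turns shut faster than 2 rad/s within 0.25 rad of its stop (value of joint guard below 0.25 rad and velocity of joint guard below -2 rad/s).
It fails at once if the key is dropped (faster than 0.5 m/s while no finger touches it) (linear speed of key above 0.5 m/s and contact force between key and the fingers below 0.05 N).
It fails at once if the caliper is moved more than 25 mm (distance of caliper from where it was at the start of the episode above 0.025 m).
It fails at once if the oiler is moved more than 25 mm (distance of oiler from where it was at the start of the episode above 0.025 m).
It fails at once if the brush is moved more than 25 mm (distance of brush from where it was at the start of the episode above 0.025 m).
It also fails if it takes over 58 s, if anything falls off the work surface, if the arm or the gripper's body presses on something with over 40 N, if the wrist force passes 120 N, or if a joint passes its speed limit or range.

## Working session

There is one attempt and no reset: what is moved stays moved. The work goes in short steps, Python scripts to look and compute and a tool call to move; the robot and the scene stay as the last step left them, time stands still between calls to the robot, and variables do not carry over. Pictures are saved under pics/ and viewed, at most 10 in all, crops included, and the job is handed in when it is done.

Besides the shell and the picture viewer there is one more tool, called after "Call:" as a command line: name --argument value ..., lists and objects as JSON in quotes. carry_out: Moves the arm, as the interface text tells. Its arguments: {"type":"object","properties":{"deltas":{"type":"array","items":{"type":"array","items":{"type":"array","items":{"type":"number"}}}}},"required":["deltas"]}

```bash
mkdir -p pics; python3 - <<'E'
from rig import telemetry, capture, camera_info, bot
import cv2,numpy as np
np.set_printoptions(precision=4,suppress=True)
s=telemetry.read_state();print(s)
for n in("scene","side","wrist"):
    im=capture(n);np.save(f"pics/{n}0.npy",im);cv2.imwrite(f"pics/{n}0.png",im[:,:,::-1]);print(n,camera_info(n))
E
```

```text
{'time_s': 0.0, 'joint_positions': array([ 59.6717,  30.2799,  82.1549,  -0.0015,  67.6905, -10.2293]), 'qvel': array([ 0.008 , -0.0579,  0.0003,  0.0282, -0.0664,  0.0141]), 'tau': array([  0.0009, -44.0039, -17.6595,   0.0634,   0.0582,  -0.0002]), 'position': array([0.2144, 0.5863, 0.2216]), 'tcp_rot': array([[-0.9391,  0.3436, -0.0011],
       [ 0.3436,  0.9391, -0.0019],
       [ 0.0004, -0.0022, -1.    ]]), 'force': array([0.1148, 0.3462, 0.5817]), 'moment': array([-0.    ,  0.0168,  0.0163]), 'grasp_force': 0.0, 'opening': 0.9966413699894411}
scene {'mtx': array([[440.9932,   0.    , 318.0936],
       [  0.    , 440.9932, 246.2047],
       [  0.    ,   0.    ,   1.    ]]), 'k1': -0.0857521330890241, 'cam_to_world': array([[ 0.7947,  0.4257, -0.4327,  0.8873],
       [ 0.607 , -0.5526,  0.5712, -0.6059],
       [ 0.0041, -0.7165, -0.6975,  0.7958],
       [ 0.    ,  0.    ,  0.    ,  1.    ]])}
side {'mtx': array([[551.1481,   0.    , 321.4671],
       [  0.    , 551.1481, 238.3929],
       [  0.    ,   0.    ,   1.    ]]), 'k1': -0.11156031688403628, 'cam_to_world': array([[-0.9826, -0.1228,  0.1394,  0.2958],
       [-0.1857,  0.6618, -0.7263,  1.0715],
       [-0.0031, -0.7395, -0.6731,  1.1677],
       [ 0.    ,  0.    ,  0.    ,  1.    ]])}
wrist {'mtx': array([[378.2292,   0.    , 319.892 ],
       [  0.    , 378.2292, 234.6953],
       [  0.    ,   0.    ,   1.    ]]), 'k1': -0.059748691050168085, 'T_tool_cam': array([[ 0.0007, -0.9674, -0.2531,  0.069 ],
       [ 1.    ,  0.0004,  0.0013,  0.0008],
       [-0.0012, -0.2531,  0.9674, -0.1618],
       [ 0.    ,  0.    ,  0.    ,  1.    ]])}
```

View pics/scene0.png

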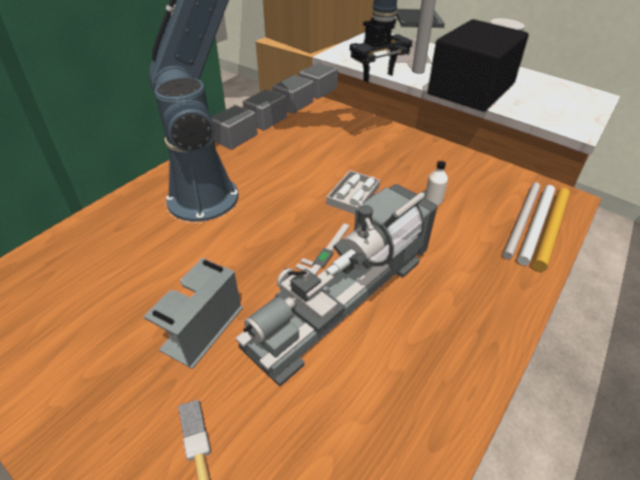

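View pics/side0.png

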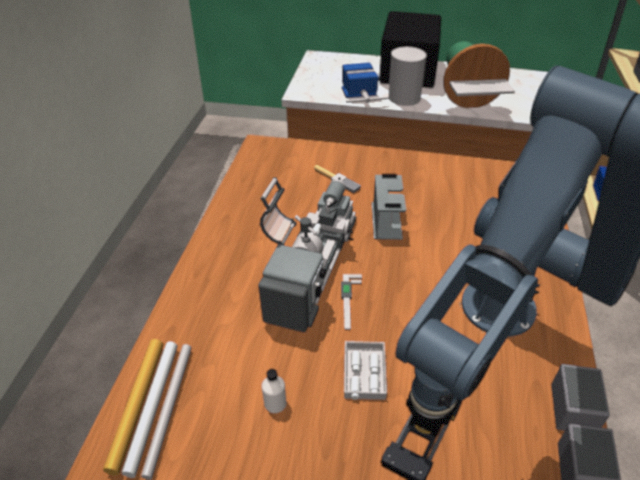

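The rack is on the right, at scene (195,300) and side (390,205). The key stands at scene (366,225) and side (308,228). The guard leans back, its handle near side (271,192). I'll do a rough triangulation first.

```bash
cat > h.py <<'E'
import numpy as np, cv2
from rig import telemetry, capture, camera_info, bot
from scipy.optimize import least_squares
np.set_printoptions(precision=4,suppress=True)
def pose(s=None):
    s=s or telemetry.read_state(); T=np.eye(4); T[:3,:3]=s['tcp_rot']; T[:3,3]=s['position']; return T
def cam(n,T=None):
    c=camera_info(n); return (c['mtx'],c['k1'],c['cam_to_world'] if n!='wrist' else T@c['T_tool_cam'])
def proj(c,P):
    M,k,C=c; P=np.atleast_2d(P); q=(P-C[:3,3])@C[:3,:3]; 
    return cv2.projectPoints(q.reshape(-1,1,3),np.zeros(3),np.zeros(3),M,np.array([k,0,0,0.]))[0].reshape(-1,2)
def tri(obs):  # [(cam,(u,v)),...]
    f=lambda p:np.concatenate([proj(c,p)[0]-uv for c,uv in obs])
    r=least_squares(f,[.6,0,.15]); return r.x,np.abs(r.fun).max()
def planez(c,uv,z):
    M,k,C=c; s=cv2.undistortPoints(np.array([[uv]],float),M,np.array([k,0,0,0.]))[0,0]
    d=C[:3,:3]@np.r_[s,1]; return C[:3,3]+d*(z-C[2,3])/d[2]
E
python3 - <<'E'
from h import *
a,b=cam('scene'),cam('side')
for n,u,v in [('key',(367,212),(307,221)),('hexfar',(213,266),(393,208)),('hexnear',(162,316),(390,176))]: print(n,tri([(a,u),(b,v)]))
o=[]
A=np.load('pics/scene0.npy');B=np.load('pics/side0.npy')
c1=cv2.resize(A[180:290,320:460,::-1],None,fx=4,fy=4,interpolation=cv2.INTER_CUBIC)
c2=cv2.resize(B[160:270,250:310,::-1],None,fx=4,fy=4,interpolation=cv2.INTER_CUBIC)
cv2.imwrite('pics/comp.png',np.hstack([c1,c2]))
E
```

```text
key (array([ 0.5473, -0.0009,  0.2256]), np.float64(2.691649848545808))
hexfar (array([ 0.3267, -0.2341,  0.1178]), np.float64(0.16720318007924106))
hexnear (array([ 0.3509, -0.3874,  0.1241]), np.float64(0.2230133574116735))
```

View pics/comp.png

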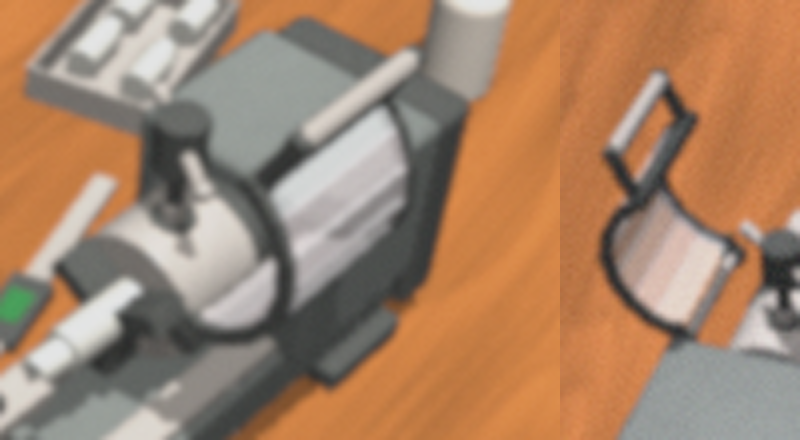

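```bash
cat >> h.py <<'E'
from scipy.spatial.transform import Rotation as Ro
def Rt(yaw_deg):  # tool down, tool y axis at given world yaw
    a=np.radians(yaw_deg); y=np.array([np.cos(a),np.sin(a),0]); z=np.array([0,0,-1.]); return np.c_[np.cross(y,z),y,z]
def row(p1,R1,p0,R0):
    return np.r_[R0.T@(np.array(p1)-p0)/.15, Ro.from_matrix(R0.T@R1).as_rotvec()/(2*np.pi)]
def deltas(p1,R1,p0=None,R0=None):
    T=pose(); p0=T[:3,3] if p0 is None else np.array(p0); R0=T[:3,:3] if R0 is None else R0
    print('delta',row(p1,R1,p0,R0))
E
python3 - <<'E'
from h import *
a,b=cam('scene'),cam('side')
for n,u,v in [('key',(365.5,209.5),(306,220)),('hA',(396,214),(274.5,180)),('hB',(424,195.5),(264,197.5))]: print(n,tri([(a,u),(b,v)]))
deltas([.48,0.,.4],Rt(90))
print(Rt(90))
E
```

```text
key (array([ 0.546 , -0.0009,  0.2305]), np.float64(1.2223561139701928))
hA (array([ 0.6407, -0.0593,  0.3059]), np.float64(0.9111729133634867))
hB (array([0.6524, 0.0183, 0.3051]), np.float64(2.499129777686278))
delta [-3.0056 -3.0652 -1.1839 -0.0003 -0.0001 -0.0558]
[[-1.  0.  0.]
 [ 0.  1.  0.]
 [ 0.  0. -1.]]
```

Call:
carry_out --deltas '[[[-0.2, -0.2, -0.3, 0, 0, 0, -1], [-0.4, -0.4, -0.6, 0, 0, 0, -1], [-0.6, -0.6, -0.6, 0, 0, 0, -1], [-0.8, -0.8, -0.6, 0, 0, 0, -1], [-1, -1, -0.6, 0, 0, 0, -1], [-1, -1, -0.6, 0, 0, 0, -1], [-1, -1, -0.6, 0, 0, 0, -1], [-1, -1, -0.6, 0, 0, 0, -1], [-1, -1, -0.6, 0, 0, 0, -1], [-1, -1, -0.6, 0, 0, 0, -1]]]'

```text
time_s: 0.98
position: [0.3036, 0.3954, 0.3123]
tcp_rot: [[-0.939, 0.343, -0.001], [0.343, 0.939, 0.0], [0.001, -0.0, -1.0]]
force: [-0.1, 0.7, -0.3]
opening: 0.998
grasp_force: 0.0
```

Call:
carry_out --deltas '[[[-0.2, -0.2, -0.3, 0, 0, 0, -1], [-0.4, -0.4, -0.6, 0, 0, 0, -1], [-0.6, -0.6, -0.6, 0, 0, 0, -1], [-0.8, -0.8, -0.6, 0, 0, 0, -1], [-1, -1, -0.6, 0, 0, 0, -1], [-1, -1, -0.6, 0, 0, 0, -1], [-1, -1, -0.6, 0, 0, 0, -1], [-1, -1, -0.6, 0, 0, 0, -1], [-1, -1, -0.6, 0, 0, 0, -1], [-1, -1, -0.6, 0, 0, 0, -1]]]'

```text
time_s: 1.82
position: [0.3926, 0.2036, 0.4022]
tcp_rot: [[-0.94, 0.341, -0.001], [0.341, 0.94, 0.0], [0.001, -0.0, -1.0]]
force: [-0.4, 0.1, 0.0]
opening: 1.0
grasp_force: 0.0
```

Call:
carry_out --deltas '[[[-0.2, -0.2, 0, 0, 0, -0.01, -1], [-0.4, -0.4, 0, 0, 0, -0.02, -1], [-0.6, -0.6, 0, 0, 0, -0.03, -1], [-0.8, -0.8, 0, 0, 0, -0.04, -1], [-1, -1, 0, 0, 0, -0.056, -1], [-1, -1, 0, 0, 0, -0.056, -1], [-1, -1, 0, 0, 0, -0.056, -1], [-1, -1, 0, 0, 0, -0.056, -1], [-1, -1, 0, 0, 0, -0.056, -1], [-1, -1, 0, 0, 0, -0.056, -1]]]'

```text
time_s: 2.65
position: [0.482, 0.0117, 0.4026]
tcp_rot: [[-1.0, -0.004, -0.0], [-0.004, 1.0, 0.0], [0.0, 0.0, -1.0]]
force: [-0.7, -0.1, 0.3]
opening: 0.997
grasp_force: 0.0
```

```bash
python3 - <<'E'
from h import *
T=pose();print(T); im=capture('wrist');np.savez('pics/w1.npz',T=T,im=im);cv2.imwrite('pics/w1.png',im[:,:,::-1])
E
```

```text
[[-1.     -0.0038 -0.0003  0.482 ]
 [-0.0038  1.      0.0005  0.0117]
 [ 0.0003  0.0005 -1.      0.4026]
 [ 0.      0.      0.      1.    ]]
```

View pics/w1.png

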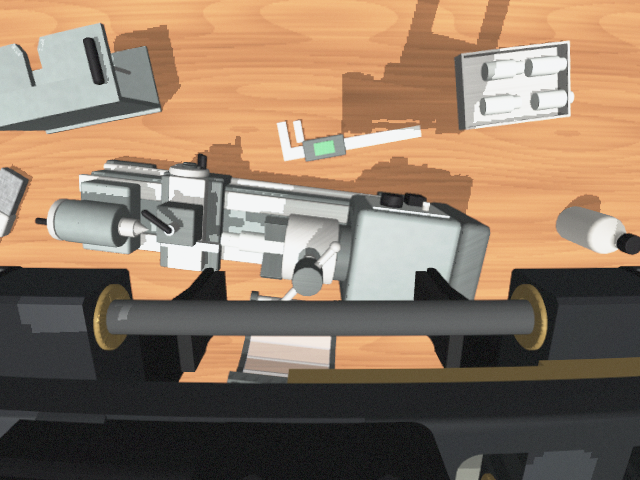

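The picture shows the key's hub at about (308,275), with its crossbar running from (337,246) to (288,298). The rack is at upper left with the hex grip at (93,60). Next I'll look over the rack.

Call:
carry_out --deltas '[[[0.1, -0.25, 0, 0, 0, 0, -1], [0.2, -0.5, 0, 0, 0, 0, -1], [0.3, -0.7, 0, 0, 0, 0, -1], [0.3, -0.9, 0, 0, 0, 0, -1], [0.3, -0.9, 0, 0, 0, 0, -1], [0.3, -0.9, 0, 0, 0, 0, -1], [0.3, -0.9, 0, 0, 0, 0, -1], [0.3, -0.9, 0, 0, 0, 0, -1], [0.3, -0.9, 0, 0, 0, 0, -1], [0.3, -0.9, 0, 0, 0, 0, -1]]]'

```text
time_s: 3.53
position: [0.438, -0.1243, 0.4026]
tcp_rot: [[-1.0, -0.003, 0.0], [-0.003, 1.0, 0.0], [-0.0, 0.0, -1.0]]
force: [0.0, 0.4, 0.6]
opening: 0.998
grasp_force: 0.0
```

```bash
python3 - <<'E'
from h import *
T=pose();print(T[:3,3]); im=capture('wrist');np.savez('pics/w2.npz',T=T,im=im);cv2.imwrite('pics/w2.png',im[:,:,::-1])
E
```

```text
[ 0.438  -0.1243  0.4026]
```

View pics/w2.png

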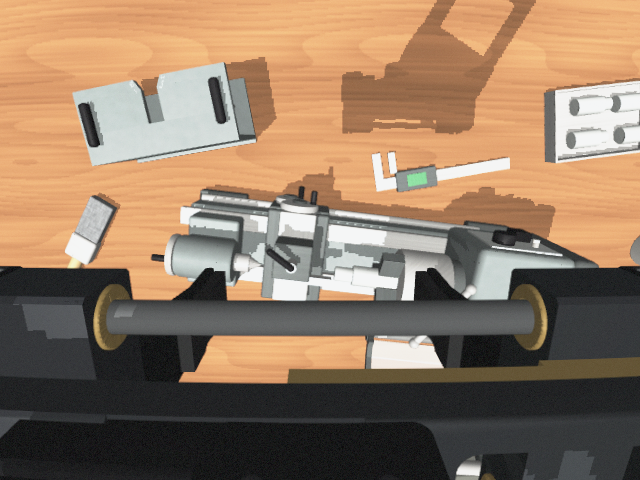

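Call:
carry_out --deltas '[[[0.1, -0.25, 0, 0, 0, 0, -1], [0.2, -0.5, 0, 0, 0, 0, -1], [0.3, -0.7, 0, 0, 0, 0, -1], [0.3, -0.9, 0, 0, 0, 0, -1], [0.3, -0.9, 0, 0, 0, 0, -1], [0.3, -0.9, 0, 0, 0, 0, -1], [0.3, -0.9, 0, 0, 0, 0, -1], [0.3, -0.9, 0, 0, 0, 0, -1], [0.3, -0.9, 0, 0, 0, 0, -1], [0.3, -0.9, 0, 0, 0, 0, -1]]]'

```text
time_s: 4.42
position: [0.3932, -0.2593, 0.4027]
tcp_rot: [[-1.0, -0.003, 0.0], [-0.003, 1.0, -0.0], [-0.0, -0.0, -1.0]]
force: [0.5, -0.1, 0.4]
opening: 1.002
grasp_force: 0.0
```

```bash
python3 - <<'E'
from h import *
T=pose();print(T[:3,3]); im=capture('wrist');np.savez('pics/w3.npz',T=T,im=im);cv2.imwrite('pics/w3.png',im[:,:,::-1])
E
```

```text
[ 0.3932 -0.2593  0.4027]
```

View pics/w3.png

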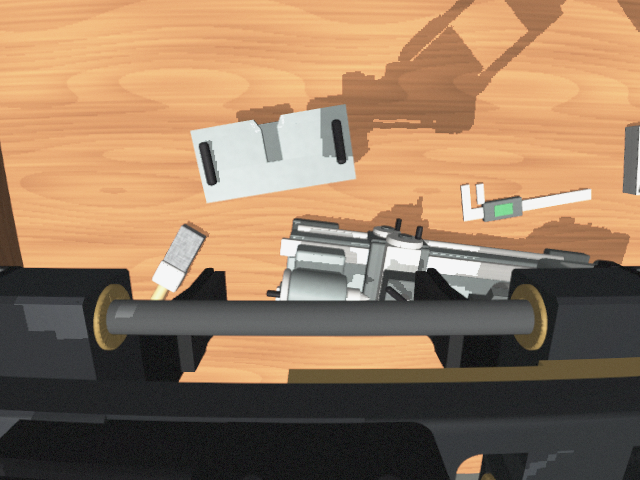

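The shelf in w3 has front corners at (191,130) and (347,104), back corners at (206,203) and (356,178), and the slot from (261,125)/(281,121) to (274,161). I'll refine these corners and fit the rack, key and handle.

```bash
python3 - <<'E'
from h import *
W={i:np.load(f'pics/w{i}.npz') for i in(1,2,3)}; C={i:cam('wrist',W[i]['T']) for i in W}
G={i:cv2.cvtColor(W[i]['im'],cv2.COLOR_RGB2GRAY) for i in W}
def sub(i,pts): return cv2.cornerSubPix(G[i],np.array(pts,np.float32).reshape(-1,1,2),(4,4),(-1,-1),(3,50,.01)).reshape(-1,2)
a=sub(3,[(191,130),(347,104),(206,203),(356,178)]); b=sub(2,[(73,93),(225,63),(92,165),(239,139)])
print(a,b)
for k in range(4): print(k,tri([(C[3],a[k]),(C[2],b[k])]))
m=np.array([[-45,-90],[-45,90],[45,-90],[45,90]])/1e3
def f(q,full=False):
    c,s=np.cos(q[2]),np.sin(q[2]); P=np.c_[m@np.array([[c,s],[-s,c]])+q[:2],np.full(4,q[3])]
    return np.r_[(proj(C[3],P)-a).ravel(),(proj(C[2],P)-b).ravel()]
r=least_squares(f,[.33,-.31,.1,.12],loss='soft_l1');print('rack',r.x,np.degrees(r.x[2]),f(r.x).round(1))
# slot check: project slot edges on w3
q=r.x;c,s=np.cos(q[2]),np.sin(q[2])
for p in [(-.033,-.0095),(-.033,.0095),(.005,-.0095),(.005,.0095),(-.015,0)]:
    P=np.r_[np.array(p)@np.array([[c,s],[-s,c]])+q[:2],q[3]];print(p,P,proj(C[3],P)[0])
# key
for n,uv,z in [('hubtop',(308,274),.233),('bar1',(337,246),.217),('bar2',(288,298),.217)]: print(n,planez(C[1],uv,z))
c1=cv2.resize(W[1]['im'][230:380,220:370,::-1],None,fx=4,fy=4,interpolation=cv2.INTER_CUBIC)
c2=cv2.resize(W[3]['im'][95:170,240:290,::-1],None,fx=4,fy=4,interpolation=cv2.INTER_CUBIC)
o=np.zeros((600,800,3),np.uint8);o[:,:600]=c1;o[:300,600:]=c2;cv2.imwrite('pics/comp2.png',o)
E
```

```text
[[189.8001 130.3184]
 [345.0428 103.8584]
 [206.4398 202.8297]
 [355.5226 178.5001]] [[ 71.5958  92.1466]
 [223.3081  62.2061]
 [ 92.1346 165.5621]
 [238.7085 140.8411]]
0 (array([ 0.318 , -0.4076,  0.119 ]), np.float64(0.09383014943094281))
1 (array([ 0.2893, -0.2301,  0.1183]), np.float64(0.14920493014767544))
2 (array([ 0.4021, -0.3937,  0.1192]), np.float64(0.14954983343929484))
3 (array([ 0.374 , -0.2164,  0.1178]), np.float64(0.7275875226723372))
rack [ 0.3461 -0.3126  0.1557  0.1165] 8.918619066188276 [-0.2 -2.1 -0.6 -1.2  0.2  1.4 -0.7  2.8  0.4 -2.1 -0.1 -1.4  0.9  2.
  0.3  1.6]
(-0.033, -0.0095) [ 0.3149 -0.3271  0.1165] [259.8485 127.3075]
(-0.033, 0.0095) [ 0.312  -0.3083  0.1165] [276.1407 124.6389]
(0.005, -0.0095) [ 0.3525 -0.3212  0.1165] [265.9101 160.4294]
(0.005, 0.0095) [ 0.3495 -0.3024  0.1165] [281.9076 157.881 ]
(-0.015, 0) [ 0.3312 -0.3149  0.1165] [270.8083 141.8359]
hubtop [0.5379 0.0022 0.233 ]
bar1 [0.5153 0.0296 0.217 ]
bar2 [ 0.5695 -0.0183  0.217 ]
```

View pics/comp2.png

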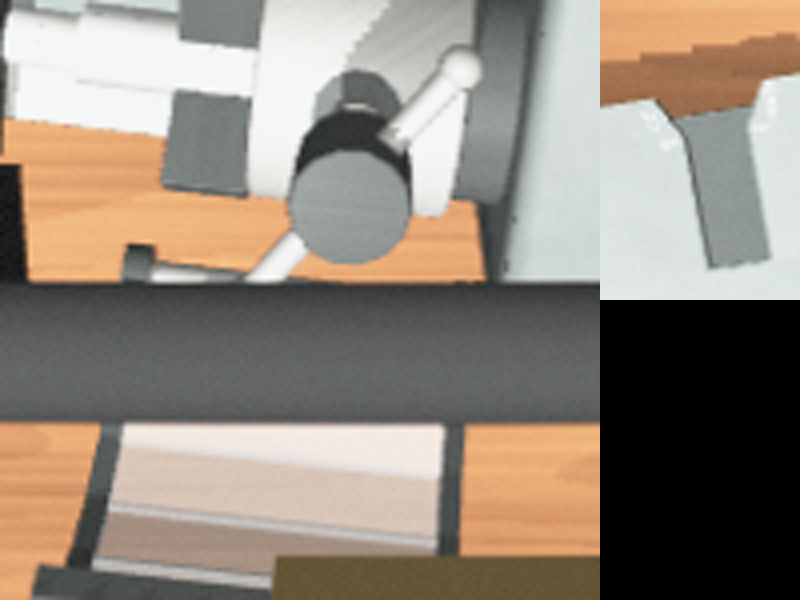

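The crop puts the hub-top centre at w1 (307.8,281.8) and the bar's far end at (335.5,246.3). The slot end corners in w3 are (267.3,162) and (282.3,159.8). The shelf depth comes out at 85 mm, so its back edge is at +40 mm.

```bash
python3 - <<'E'
from h import *
W={i:np.load(f'pics/w{i}.npz') for i in(1,2,3)}; C={i:cam('wrist',W[i]['T']) for i in W}
a=np.array([[189.8,130.3],[345.8,103.9],[206.4,202.8],[355.5,178.5],[267.3,162],[282.3,159.8],[262,128.7]]); b=np.array([[71.6,92.1],[224,62.2],[92.1,165.5],[238.7,140.8]])
m=np.array([[-45,-90],[-45,90],[40,-90],[40,90],[5,-9.5],[5,9.5],[-33,-9.5]])/1e3
def tf(q,m):
    c,s=np.cos(q[2]),np.sin(q[2]); return np.c_[m@np.array([[c,s],[-s,c]])+q[:2],np.full(len(m),q[3])]
def f(q): 
    P=tf(q,m); return np.r_[(proj(C[3],P)-a).ravel(),(proj(C[2],P[:4])-b).ravel()]
r=least_squares(f,[.33,-.31,.1,.12],loss='soft_l1');print('rack',r.x,np.degrees(r.x[2]),f(r.x).round(1))
q=r.x; print('slot',tf(q,np.array([[-.015,0],[-.075,0]])))
a_,b_=cam('scene'),cam('side')
print('hub3',tri([(C[1],(307.8,281.8)),(a_,(365.5,209.5)),(b_,(306,220))]))
print('hub scene+wrist',tri([(C[1],(307.8,281.8)),(a_,(365.5,209.5))]))
h=planez(C[1],(307.8,281.8),.233);e=planez(C[1],(335.5,246.3),.217);d=e-h
print(h,e,'bar yaw',np.degrees(np.arctan2(d[1],d[0])),np.hypot(*d[:2]))
E
```

```text
rack [ 0.3481 -0.3111  0.158   0.1194] 9.050236521213586 [ 0.3 -0.1 -0.1  0.3  0.  -0.3  0.3  0.5 -0.4  0.4  0.7  0.  -1.3  0.4
  0.2 -0.3 -0.2 -0.1 -0.1 -0.   0.3 -1.1]
slot [[ 0.3333 -0.3135  0.1194]
 [ 0.2741 -0.3229  0.1194]]
hub3 (array([0.5463, 0.0014, 0.2307]), np.float64(1.5423870038815721))
hub scene+wrist (array([0.5473, 0.0018, 0.2289]), np.float64(0.26967752784969434))
[0.5457 0.002  0.233 ] [0.5157 0.0281 0.217 ] bar yaw 138.9622309930246 0.03986377720537463
```

```bash
python3 - <<'E'
from h import *
deltas([.546,.002,.33],Rt(70)); print(telemetry.read_state()['joint_positions'])
E
```

```text
delta [-1.023   1.7406  0.4846 -0.      0.      0.056 ]
[ -47.0516    7.6169   87.543     0.0037   84.831  -137.1999]
```

Call:
carry_out --deltas '[[[-0.12, 0.2, 0, 0, 0, 0, -1], [-0.25, 0.4, 0, 0, 0, 0, -1], [-0.35, 0.6, 0, 0, 0, 0, -1], [-0.45, 0.8, 0, 0, 0, 0, -1], [-0.5, 0.87, 0, 0, 0, 0, -1], [-0.5, 0.87, 0, 0, 0, 0, -1], [-0.5, 0.87, 0, 0, 0, 0, -1], [-0.5, 0.87, 0, 0, 0, 0, -1], [-0.5, 0.87, 0, 0, 0, 0, -1], [-0.5, 0.87, 0, 0, 0, 0, -1]]]'

```text
time_s: 5.3
position: [0.4675, -0.1307, 0.4025]
tcp_rot: [[-1.0, 0.001, -0.0], [0.001, 1.0, -0.0], [0.0, -0.0, -1.0]]
force: [-0.5, -0.4, -0.9]
opening: 0.997
grasp_force: 0.0
```

Call:
carry_out --deltas '[[[-0.12, 0.2, 0, 0, 0, 0.01, -1], [-0.25, 0.4, 0, 0, 0, 0.02, -1], [-0.35, 0.6, 0, 0, 0, 0.035, -1], [-0.45, 0.8, 0.1, 0, 0, 0.05, -1], [-0.52, 0.87, 0.2, 0, 0, 0.0556, -1], [-0.52, 0.87, 0.3, 0, 0, 0.0556, -1], [-0.52, 0.87, 0.4, 0, 0, 0.0556, -1], [-0.52, 0.87, 0.48, 0, 0, 0.0556, -1], [-0.52, 0.87, 0.48, 0, 0, 0.0556, -1], [-0.52, 0.87, 0.48, 0, 0, 0.0556, -1]]]'

```text
time_s: 6.13
position: [0.5454, 0.0, 0.3301]
tcp_rot: [[-0.94, 0.342, -0.002], [0.342, 0.94, 0.0], [0.002, -0.0, -1.0]]
force: [0.6, 0.4, 0.4]
opening: 0.999
grasp_force: 0.0
```

```bash
python3 - <<'E'
from h import *
deltas([.546,.002,.206],Rt(70)); print(telemetry.read_state()['joint_positions'])
E
```

```text
delta [-0.0005  0.0139  0.8275 -0.0001 -0.0002 -0.0001]
[-11.7339  17.6502  85.2925  -0.0085  77.1467 -81.7065]
```

Call:
carry_out --deltas '[[[0, 0.014, 0.14, 0, 0, 0, -1], [0, 0.014, 0.28, 0, 0, 0, -1], [0, 0.014, 0.42, 0, 0, 0, -1], [0, 0.014, 0.54, 0, 0, 0, -1], [0, 0.014, 0.64, 0, 0, 0, -1], [0, 0.014, 0.71, 0, 0, 0, -1], [0, 0.014, 0.76, 0, 0, 0, -1], [0, 0.014, 0.8, 0, 0, 0, -1], [0, 0.014, 0.825, 0, 0, 0, -1], [0, 0.014, 0.827, 0, 0, 0, -1]]]'

```text
time_s: 6.97
position: [0.5465, 0.0026, 0.2064]
tcp_rot: [[-0.94, 0.341, 0.0], [0.341, 0.94, -0.0], [-0.0, 0.0, -1.0]]
force: [0.1, -0.7, 0.3]
opening: 0.999
grasp_force: 0.0
```

Call:
carry_out --deltas '[[[0, 0, 0, 0, 0, 0, 1], [0, 0, 0, 0, 0, 0, 1], [0, 0, 0, 0, 0, 0, 1], [0, 0, 0, 0, 0, 0, 1], [0, 0, 0, 0, 0, 0, 1], [0, 0, 0, 0, 0, 0, 1], [0, 0, 0, 0, 0, 0, 1], [0, 0, 0, 0, 0, 0, 1], [0, 0, 0, 0, 0, 0, 1], [0, 0, 0, 0, 0, 0, 1]]]'

```text
time_s: 7.8
position: [0.5464, 0.0027, 0.2065]
tcp_rot: [[-0.94, 0.341, -0.0], [0.341, 0.94, -0.0], [-0.0, -0.0, -1.0]]
force: [0.5, 0.4, 0.3]
opening: 0.338
grasp_force: 29.4
```

Call:
carry_out --deltas '[[[0, 0, -0.03, 0, 0, 0, 1], [0, 0, -0.06, 0, 0, 0, 1], [0, 0, -0.1, 0, 0, 0, 1], [0, 0, -0.15, 0, 0, 0, 1], [0, 0, -0.22, 0, 0, 0, 1], [0, 0, -0.3, 0, 0, 0, 1], [0, 0, -0.38, 0, 0, 0, 1], [0, 0, -0.44, 0, 0, 0, 1], [0, 0, -0.47, 0, 0, 0, 1], [0, 0, -0.47, 0, 0, 0, 1]]]'

```text
time_s: 8.63
position: [0.5472, 0.0026, 0.2787]
tcp_rot: [[-0.94, 0.341, 0.003], [0.341, 0.94, -0.001], [-0.003, 0.001, -1.0]]
force: [-0.0, -0.7, -1.8]
opening: 0.337
grasp_force: 29.4
```

```bash
python3 - <<'E'
from h import *
s=telemetry.read_state();print(s['opening'],s['grasp_force'],s['force'])
deltas([.245,-.327,.275],Rt(70))
A,B=capture('scene'),capture('side')
cv2.imwrite('pics/lift.png',np.hstack([cv2.resize(A[160:260,310:410,::-1],None,fx=4,fy=4,interpolation=2),cv2.resize(B[160:260,255:355,::-1],None,fx=4,fy=4,interpolation=2)]))
E
```

```text
0.3371543725396797 29.41173316910863 [-0.0017 -0.667  -1.7521]
delta [ 1.1439 -2.7531  0.0195  0.0001  0.0005  0.0001]
```

View pics/lift.png

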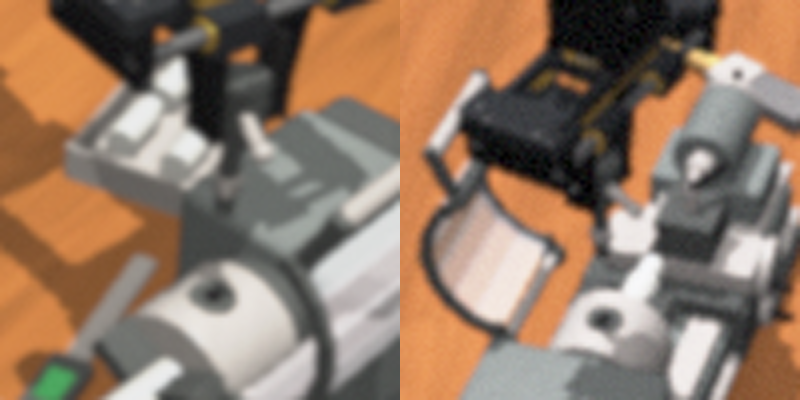

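The key is held upright and clear, with the socket empty at scene-crop (212,292). The 1.75 N load matches its mass. I'll carry it to a point in front of the rack.

Call:
carry_out --deltas '[[[0.02, -0.05, 0, 0, 0, 0, 1], [0.06, -0.14, 0, 0, 0, 0, 1], [0.12, -0.28, 0, 0, 0, 0, 1], [0.18, -0.43, 0, 0, 0, 0, 1], [0.24, -0.58, 0, 0, 0, 0, 1], [0.3, -0.72, 0, 0, 0, 0, 1], [0.34, -0.83, 0, 0, 0, 0, 1], [0.37, -0.9, 0, 0, 0, 0, 1], [0.38, -0.92, 0, 0, 0, 0, 1], [0.38, -0.92, 0, 0, 0, 0, 1]]]'

```text
time_s: 9.57
position: [0.4449, -0.1081, 0.2769]
tcp_rot: [[-0.939, 0.343, -0.001], [0.343, 0.939, 0.0], [0.001, 0.0, -1.0]]
force: [0.5, 0.1, -1.3]
opening: 0.342
grasp_force: 29.4
```

Call:
carry_out --deltas '[[[0.02, -0.05, 0, 0, 0, 0, 1], [0.06, -0.14, 0, 0, 0, 0, 1], [0.12, -0.28, 0, 0, 0, 0, 1], [0.18, -0.43, 0, 0, 0, 0, 1], [0.24, -0.58, 0, 0, 0, 0, 1], [0.3, -0.72, 0, 0, 0, 0, 1], [0.34, -0.83, 0, 0, 0, 0, 1], [0.37, -0.9, 0, 0, 0, 0, 1], [0.38, -0.92, 0, 0, 0, 0, 1], [0.38, -0.92, 0, 0, 0, 0, 1]]]'

```text
time_s: 10.4
position: [0.345, -0.2181, 0.277]
tcp_rot: [[-0.94, 0.342, 0.0], [0.342, 0.94, 0.0], [-0.0, 0.0, -1.0]]
force: [-0.1, 1.2, -0.9]
opening: 0.339
grasp_force: 29.4
```

Call:
carry_out --deltas '[[[0.02, -0.05, 0, 0, 0, 0, 1], [0.06, -0.14, 0, 0, 0, 0, 1], [0.12, -0.28, 0, 0, 0, 0, 1], [0.18, -0.43, 0, 0, 0, 0, 1], [0.24, -0.58, 0, 0, 0, 0, 1], [0.3, -0.72, 0, 0, 0, 0, 1], [0.34, -0.83, 0, 0, 0, 0, 1], [0.37, -0.9, 0, 0, 0, 0, 1], [0.38, -0.92, 0, 0, 0, 0, 1], [0.38, -0.92, 0, 0, 0, 0, 1]]]'

```text
time_s: 11.23
position: [0.2444, -0.3283, 0.2769]
tcp_rot: [[-0.94, 0.342, 0.0], [0.342, 0.94, 0.0], [0.0, 0.0, -1.0]]
force: [0.6, -0.0, -0.8]
opening: 0.335
grasp_force: 29.4
```

```bash
python3 - <<'E'
from h import *
s=telemetry.read_state();print(s['opening'],s['grasp_force'],s['force'],s['position'],s['joint_positions'])
deltas([.246,-.3273,.1315],Rt(70))
E
```

```text
0.33519329590697383 29.418435394763947 [ 0.5876 -0.0457 -0.7599] [ 0.2444 -0.3283  0.2769] [ -69.0823    8.8635  106.8577    0.0108   64.2912 -139.1027]
delta [-0.008   0.0097  0.9695  0.     -0.      0.    ]
```

Call:
carry_out --deltas '[[[-0.01, 0.01, 0.1, 0, 0, 0, 1], [-0.01, 0.01, 0.22, 0, 0, 0, 1], [-0.01, 0.01, 0.35, 0, 0, 0, 1], [-0.01, 0.01, 0.48, 0, 0, 0, 1], [-0.01, 0.01, 0.6, 0, 0, 0, 1], [-0.01, 0.01, 0.72, 0, 0, 0, 1], [-0.01, 0.01, 0.83, 0, 0, 0, 1], [-0.01, 0.01, 0.91, 0, 0, 0, 1], [-0.01, 0.01, 0.96, 0, 0, 0, 1], [-0.01, 0.01, 0.97, 0, 0, 0, 1]]]'

```text
time_s: 12.07
position: [0.2467, -0.3259, 0.1305]
tcp_rot: [[-0.94, 0.34, -0.001], [0.34, 0.94, 0.003], [0.002, 0.002, -1.0]]
force: [-0.6, -0.2, -0.8]
opening: 0.338
grasp_force: 29.4
```

```bash
python3 - <<'E'
from h import *
s=telemetry.read_state();print(s['position'],s['force'])
deltas([.3333,-.3135,.1315],Rt(70))
A,B=capture('scene'),capture('side')
cv2.imwrite('pics/ins.png',np.hstack([cv2.resize(A[240:350,100:240,::-1],None,fx=3,fy=3,interpolation=2),cv2.resize(B[140:250,350:470,::-1],None,fx=3,fy=3,interpolation=2)]))
E
```

```text
[ 0.2467 -0.3259  0.1305] [-0.6186 -0.1961 -0.7956]
delta [-0.515   0.2739 -0.0069  0.0003 -0.0003  0.0003]
```

View pics/ins.png

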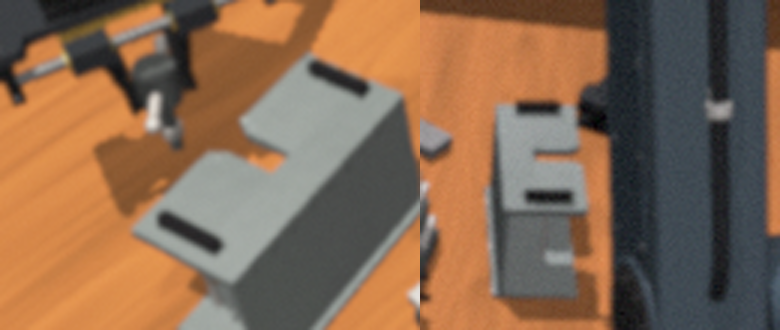

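The key is upright, in line with the slot mouth. I'll insert it along the slot.

Call:
carry_out --deltas '[[[-0.02, 0.01, -0.007, 0, 0, 0, 1], [-0.06, 0.03, -0.007, 0, 0, 0, 1], [-0.12, 0.065, -0.007, 0, 0, 0, 1], [-0.19, 0.1, -0.007, 0, 0, 0, 1], [-0.26, 0.14, -0.007, 0, 0, 0, 1], [-0.33, 0.175, -0.007, 0, 0, 0, 1], [-0.4, 0.21, -0.007, 0, 0, 0, 1], [-0.46, 0.245, -0.007, 0, 0, 0, 1], [-0.5, 0.266, -0.007, 0, 0, 0, 1], [-0.515, 0.274, -0.007, 0, 0, 0, 1]]]'

```text
time_s: 13.0
position: [0.3343, -0.315, 0.133]
tcp_rot: [[-0.94, 0.34, 0.001], [0.34, 0.94, -0.001], [-0.001, -0.001, -1.0]]
force: [0.7, -0.5, -0.8]
opening: 0.34
grasp_force: 29.4
```

Call:
carry_out --deltas '[[[0, 0, 0.003, 0, 0, 0, 1], [0, 0, 0.007, 0, 0, 0, 1], [0, 0, 0.01, 0, 0, 0, 1], [0, 0, 0.014, 0, 0, 0, 1], [0, 0, 0.017, 0, 0, 0, 1], [0, 0, 0.02, 0, 0, 0, 1], [0, 0, 0.024, 0, 0, 0, 1], [0, 0, 0.027, 0, 0, 0, 1], [0, 0, 0.03, 0, 0, 0, 1], [0, 0, 0.03, 0, 0, 0, 1]]]'

```text
time_s: 13.83
position: [0.3329, -0.3148, 0.128]
tcp_rot: [[-0.94, 0.341, -0.0], [0.341, 0.94, 0.0], [0.0, 0.0, -1.0]]
force: [0.3, 0.5, -1.9]
opening: 0.338
grasp_force: 29.4
```

Call:
carry_out --deltas '[[[0, 0.006, 0.002, 0, 0, 0, 1], [0, 0.006, 0.004, 0, 0, 0, 1], [0, 0.006, 0.006, 0, 0, 0, 1], [0, 0.006, 0.008, 0, 0, 0, 1], [0, 0.006, 0.01, 0, 0, 0, 1], [0, 0.006, 0.012, 0, 0, 0, 1], [0, 0.006, 0.014, 0, 0, 0, 1], [0, 0.006, 0.016, 0, 0, 0, 1], [0, 0.006, 0.016, 0, 0, 0, 1], [0, 0.006, 0.016, 0, 0, 0, 1]]]'

```text
time_s: 14.67
position: [0.3333, -0.3141, 0.1259]
tcp_rot: [[-0.94, 0.341, 0.0], [0.341, 0.94, -0.0], [-0.0, -0.0, -1.0]]
force: [-0.6, 0.6, 1.8]
opening: 0.341
grasp_force: 29.4
```

Contact: the force went from -1.9 to +1.8 N. I'll release by opening part way, then rise.

Call:
carry_out --deltas '[[[0, 0, 0, 0, 0, 0, 0.2], [0, 0, 0, 0, 0, 0, 0], [0, 0, 0, 0, 0, 0, -0.15], [0, 0, 0, 0, 0, 0, -0.2], [0, 0, 0, 0, 0, 0, -0.2], [0, 0, 0, 0, 0, 0, -0.2], [0, 0, 0, 0, 0, 0, -0.2], [0, 0, 0, 0, 0, 0, -0.2], [0, 0, 0, 0, 0, 0, -0.2], [0, 0, 0, 0, 0, 0, -0.2]]]'

```text
time_s: 15.5
position: [0.3333, -0.314, 0.1256]
tcp_rot: [[-0.94, 0.341, -0.0], [0.341, 0.94, 0.0], [0.0, 0.0, -1.0]]
force: [-0.1, -0.4, -0.0]
opening: 0.599
grasp_force: 0.0
```

Call:
carry_out --deltas '[[[0, 0, -0.02, 0, 0, 0, -0.2], [0, 0, -0.06, 0, 0, 0, -0.2], [0, 0, -0.12, 0, 0, 0, -0.2], [0, 0, -0.2, 0, 0, 0, -0.2], [0, 0, -0.3, 0, 0, 0, -0.2], [0, 0, -0.45, 0, 0, 0, -0.2], [0, 0, -0.65, 0, 0, 0, -0.2], [0, 0, -0.85, 0, 0, 0, -0.2], [0, 0, -1, 0, 0, 0, -0.2], [0, 0, -1, 0, 0, 0, -0.2]]]'

```text
time_s: 16.33
position: [0.3351, -0.3166, 0.2812]
tcp_rot: [[-0.94, 0.341, 0.006], [0.341, 0.94, -0.01], [-0.009, -0.007, -1.0]]
force: [0.6, -0.6, 0.1]
opening: 0.604
grasp_force: 0.0
```

```bash
python3 - <<'E'
from h import *
a,b=cam('scene'),cam('side')
A=capture('scene'); cv2.imwrite('pics/hang_scene.png',A[:,:,::-1])
T=pose(); im=capture('wrist'); np.savez('pics/w4.npz',T=T,im=im)
c=cam('wrist',T)
print(T[:3,3]);deltas([.6466,-.0205,.40],Rt(171.4));deltas([.6466,-.0205,.40],Rt(-8.6)); print(telemetry.read_state()['joint_positions'])
P=[[.3333,-.3135,.152],[.3333,-.3135,.12]]
print(proj(a,P),proj(c,P))
S=cv2.resize(A[240:350,100:240,::-1],None,fx=3,fy=3,interpolation=2)
B=im[240-100:240+80,180:440,::-1] if 0 else im[:,:,::-1]
u=proj(c,P)[0].astype(int);x0,y0=max(u[0]-80,0),max(u[1]-80,0)
B=cv2.resize(im[y0:y0+165,x0:x0+180,::-1],None,fx=2,fy=2,interpolation=2);print(x0,y0)
o=np.zeros((330,S.shape[1]+B.shape[1],3),np.uint8);o[:,:S.shape[1]]=S;o[:B.shape[0],S.shape[1]:]=B
cv2.imwrite('pics/hang.png',o);print(o.shape)
E
```

```text
[ 0.3343 -0.3154  0.2789]
delta [-1.2962  2.5515 -0.8213 -0.0006  0.     -0.2815]
delta [-1.2962  2.5515 -0.8213  0.      0.0006  0.2185]
[ -57.3205   13.0645  101.1027    0.0001   65.6464 -127.3718]
[[182.5482 278.8431]
 [185.9228 289.4298]] [[321.0526 223.7472]
 [321.0721 215.2001]]
241 143
(330, 780, 3)
```

View pics/hang.png

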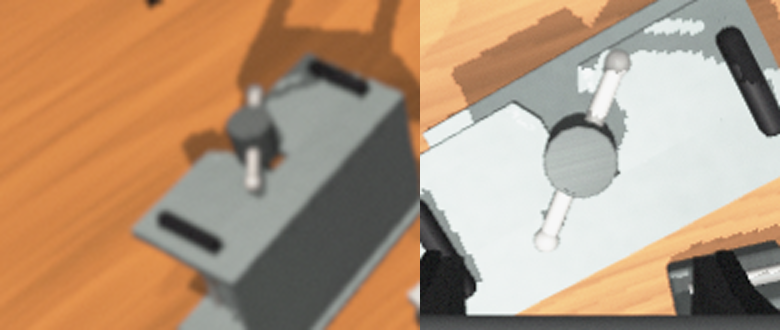

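Hub top is at wrist (321.5,223) against the predicted (321,223.7), so the key hangs right in the slot. Next is the guard: move above the handle and measure the lathe's yaw from its edges.

Call:
carry_out --deltas '[[[0, 0, -0.2, 0, 0, 0, -0.2], [0, 0, -0.4, 0, 0, 0, -0.2], [-0.1, 0.2, -0.6, 0, 0, 0, -0.2], [-0.2, 0.4, -0.8, 0, 0, 0, -0.2], [-0.3, 0.6, -0.9, 0, 0, 0, -0.2], [-0.4, 0.8, -0.9, 0, 0, 0, -0.2], [-0.43, 0.85, -0.9, 0, 0, 0, -0.2], [-0.43, 0.85, -0.9, 0, 0, 0, -0.2], [-0.43, 0.85, -0.9, 0, 0, 0, -0.2], [-0.43, 0.85, -0.9, 0, 0, 0, -0.2]]]'

```text
time_s: 17.27
position: [0.4362, -0.2166, 0.4092]
tcp_rot: [[-0.94, 0.342, -0.003], [0.342, 0.94, 0.002], [0.004, 0.0, -1.0]]
force: [-0.3, -0.3, -0.8]
opening: 0.602
grasp_force: 0.0
```

Call:
carry_out --deltas '[[[-0.1, 0.2, 0, 0, 0, 0, -0.2], [-0.2, 0.4, 0, 0, 0, 0, -0.2], [-0.3, 0.6, 0, 0, 0, 0, -0.2], [-0.4, 0.75, 0, 0, 0, 0, -0.2], [-0.43, 0.85, 0, 0, 0, 0, -0.2], [-0.43, 0.85, 0, 0, 0, 0, -0.2], [-0.43, 0.85, 0, 0, 0, 0, -0.2], [-0.43, 0.85, 0, 0, 0, 0, -0.2], [-0.43, 0.85, 0, 0, 0, 0, -0.2], [-0.43, 0.85, 0, 0, 0, 0, -0.2]]]'

```text
time_s: 18.1
position: [0.5407, -0.1196, 0.4107]
tcp_rot: [[-0.939, 0.343, -0.0], [0.343, 0.939, -0.0], [0.0, -0.0, -1.0]]
force: [-0.9, 0.5, 0.4]
opening: 0.6
grasp_force: 0.0
```

Call:
carry_out --deltas '[[[-0.1, 0.2, 0, 0, 0, 0.018, -0.2], [-0.2, 0.4, 0, 0, 0, 0.036, -0.2], [-0.3, 0.6, 0, 0, 0, 0.055, -0.2], [-0.4, 0.75, 0, 0, 0, 0.074, -0.2], [-0.43, 0.85, 0, 0, 0, 0.093, -0.2], [-0.43, 0.85, 0, 0, 0, 0.112, -0.2], [-0.43, 0.85, 0, 0, 0, 0.13, -0.2], [-0.43, 0.85, 0, 0, 0, 0.148, -0.2], [-0.43, 0.85, 0, 0, 0, 0.166, -0.2], [-0.43, 0.85, 0, 0, 0, 0.18, -0.2]]]'

```text
time_s: 18.93
position: [0.6454, -0.0214, 0.4107]
tcp_rot: [[-0.085, 0.996, -0.0], [0.996, 0.085, -0.0], [-0.0, -0.0, -1.0]]
force: [-0.2, 0.6, -0.0]
opening: 0.603
grasp_force: 0.0
```

```bash
python3 - <<'E'
from h import *
T=pose();print(T[:3,3],telemetry.read_state()['joint_positions'])
im=capture('wrist');np.savez('pics/w5.npz',T=T,im=im)
for i,box in ((1,(40,150,480,300)),(2,(150,180,600,290)),(3,(270,210,600,300))):
    w=np.load(f'pics/w{i}.npz');C=cam('wrist',w['T']);g=cv2.cvtColor(w['im'],cv2.COLOR_RGB2GRAY)
    L=cv2.createLineSegmentDetector().detect(g)[0][:,0]
    for l in L:
        if np.hypot(l[2]-l[0],l[3]-l[1])<60 or not(box[0]<l[0]<box[2] and box[1]<l[1]<box[3]):continue
        p,q=planez(C,l[:2],.1),planez(C,l[2:],.1);d=q-p;y=np.degrees(np.arctan2(d[1],d[0]))%180
        if 65<y<100: print(i,l.round(0),'yaw',y.round(1))
deltas([.6455,-.0217,.40],Rt(-8.6))
E
```

```text
[ 0.6454 -0.0214  0.4107] [-11.7917  24.0261  63.2094  -0.0147  92.7709 -16.6768]
1 [231. 183. 348. 197.] yaw 83.1
1 [ 98. 168. 162. 175.] yaw 83.6
1 [143. 199. 203. 204.] yaw 84.7
1 [346. 300. 412. 300.] yaw 90.3
1 [374. 209. 447. 218.] yaw 83.1
1 [347. 204. 226. 190.] yaw 83.1
1 [355. 193. 233. 178.] yaw 83.0
1 [462. 224. 385. 215.] yaw 83.4
1 [ 82. 297.   1. 295.] yaw 90.3
1 [ 83. 260. 157. 262.] yaw 89.3
2 [492. 247. 560. 256.] yaw 83.0
2 [512. 268. 638. 266.] yaw 90.7
2 [201. 199. 269. 207.] yaw 83.3
2 [444. 238. 331. 224.] yaw 83.1
2 [330. 214. 447. 229.] yaw 83.0
2 [520. 227. 597. 263.] yaw 67.2
2 [268. 217. 182. 206.] yaw 83.3
2 [331. 240. 442. 253.] yaw 83.8
2 [497. 226. 432. 223.] yaw 87.0
2 [446. 233. 329. 219.] yaw 82.9
2 [267. 211. 194. 203.] yaw 83.3
2 [215. 183. 281. 192.] yaw 82.2
3 [426. 245. 538. 259.] yaw 83.1
3 [298. 230. 365. 238.] yaw 83.1
3 [367. 249. 278. 238.] yaw 83.3
3 [519. 267. 427. 256.] yaw 83.2
3 [513. 268. 592. 267.] yaw 90.5
3 [535. 263. 410. 248.] yaw 83.1
3 [535. 254. 429. 241.] yaw 83.0
3 [367. 243. 292. 234.] yaw 83.3
delta [-0.0019  0.0006  0.0717 -0.      0.      0.0371]
```

Call:
carry_out --deltas '[[[0.007, 0, 0.08, 0, 0, 0.015, -0.2], [0.007, 0, 0.18, 0, 0, 0.0328, -0.2], [0.007, 0, 0.28, 0, 0, 0.0328, -0.2], [0.007, 0, 0.38, 0, 0, 0.0328, -0.2], [0.007, 0, 0.48, 0, 0, 0.0328, -0.2], [0.007, 0, 0.57, 0, 0, 0.0328, -0.2], [0.007, 0, 0.65, 0, 0, 0.0328, -0.2], [0.007, 0, 0.72, 0, 0, 0.0328, -0.2], [0.007, 0, 0.77, 0, 0, 0.0328, -0.2], [0.007, 0, 0.785, 0, 0, 0.0328, -0.2]]]'

```text
time_s: 19.82
position: [0.6448, -0.0198, 0.2915]
tcp_rot: [[0.114, 0.993, -0.002], [0.993, -0.114, 0.0], [0.0, -0.002, -1.0]]
force: [-0.4, -0.8, -0.9]
opening: 0.597
grasp_force: 0.0
```

Call:
carry_out --deltas '[[[0, 0, 0, 0, 0, 0, 0.1], [0, 0, 0, 0, 0, 0, 0.3], [0, 0, 0, 0, 0, 0, 0.5], [0, 0, 0, 0, 0, 0, 0.7], [0, 0, 0, 0, 0, 0, 1], [0, 0, 0, 0, 0, 0, 1], [0, 0, 0, 0, 0, 0, 1], [0, 0, 0, 0, 0, 0, 1], [0, 0, 0, 0, 0, 0, 1], [0, 0, 0, 0, 0, 0, 1]]]'

```text
time_s: 20.65
position: [0.645, -0.0194, 0.2931]
tcp_rot: [[0.114, 0.993, -0.001], [0.993, -0.114, 0.0], [-0.0, -0.001, -1.0]]
force: [-2.7, -0.2, 2.8]
opening: 0.12
grasp_force: 30.0
```

```bash
cat >> h.py <<'E'
XH=np.array([.9928,-.1201,0]);YH=np.array([.1201,.9928,0])
def handle(th):  # lathe-frame offset of the handle at guard angle th from hinge
    c,s=np.cos(th),np.sin(th); d=(-.151*c-.022*s, .151*s-.022*c); return d[0]*XH+np.array([0,0,d[1]])
E
python3 - <<'E'
from h import *
T=pose();print(T);s=telemetry.read_state();print(s['force'],s['moment'],s['opening'])
for t0,t1 in((2.0,1.5),(1.5,1.0),(1.0,.5),(.5,0)):
  R0=T[:3,:3]
  for k in range(1,11):
    t=t0+(t1-t0)*k/10; print(round(t,2),(R0.T@(handle(t)-handle(t0))/.15).round(3))
E
```

```text
[[ 0.1142  0.9935 -0.0013  0.645 ]
 [ 0.9935 -0.1142  0.0001 -0.0194]
 [-0.     -0.0013 -1.      0.2931]
 [ 0.      0.      0.      1.    ]]
[-2.6917 -0.2007  2.7931] [-0.0246  0.5842 -0.0178] 0.11989956763558522
1.95 [ 0.    -0.049 -0.013]
1.9 [ 0.001 -0.099 -0.024]
1.85 [ 0.001 -0.149 -0.032]
1.8 [ 0.001 -0.2   -0.037]
1.75 [ 0.001 -0.25  -0.04 ]
1.7 [ 0.002 -0.301 -0.04 ]
1.65 [ 0.002 -0.352 -0.038]
1.6 [ 0.002 -0.403 -0.034]
1.55 [ 0.003 -0.453 -0.026]
1.5 [ 0.003 -0.503 -0.017]
1.45 [ 0.    -0.049  0.012]
1.4 [ 0.001 -0.098  0.027]
1.35 [ 0.001 -0.146  0.044]
1.3 [ 0.001 -0.193  0.063]
1.25 [ 0.001 -0.239  0.085]
1.2 [ 0.002 -0.284  0.109]
1.15 [ 0.002 -0.327  0.135]
1.1 [ 0.002 -0.37   0.164]
1.05 [ 0.002 -0.41   0.194]
1.0 [ 0.003 -0.45   0.227]
0.95 [ 0.    -0.037  0.034]
0.9 [ 0.    -0.073  0.071]
0.85 [ 0.001 -0.107  0.108]
0.8 [ 0.001 -0.139  0.148]
0.75 [ 0.001 -0.169  0.189]
0.7 [ 0.001 -0.197  0.232]
0.65 [ 0.001 -0.222  0.276]
0.6 [ 0.001 -0.246  0.321]
0.55 [ 0.002 -0.267  0.367]
0.5 [ 0.002 -0.286  0.414]
0.45 [ 0.    -0.016  0.048]
0.4 [ 0.    -0.03   0.097]
0.35 [ 0.    -0.042  0.147]
0.3 [ 0.    -0.051  0.197]
0.25 [ 0.    -0.058  0.247]
0.2 [ 0.    -0.062  0.298]
0.15 [ 0.    -0.063  0.349]
0.1 [ 0.    -0.062  0.399]
0.05 [ 0.    -0.058  0.45 ]
0.0 [ 0.    -0.052  0.501]
```

Gripped on the bar: opening about 10 mm, pad force 30 N. I'll lower it along the arc at about 0.6 rad/s.

Call:
carry_out --deltas '[[[0, -0.049, -0.013, 0, 0, 0, 1], [0.001, -0.099, -0.024, 0, 0, 0, 1], [0.001, -0.149, -0.032, 0, 0, 0, 1], [0.001, -0.2, -0.037, 0, 0, 0, 1], [0.001, -0.25, -0.04, 0, 0, 0, 1], [0.002, -0.301, -0.04, 0, 0, 0, 1], [0.002, -0.352, -0.038, 0, 0, 0, 1], [0.002, -0.403, -0.034, 0, 0, 0, 1], [0.003, -0.453, -0.026, 0, 0, 0, 1], [0.003, -0.503, -0.017, 0, 0, 0, 1]]]'

```text
time_s: 21.48
position: [0.5696, -0.0103, 0.2953]
tcp_rot: [[0.114, 0.993, -0.001], [0.993, -0.114, 0.0], [-0.0, -0.001, -1.0]]
force: [1.2, -0.5, 1.0]
opening: 0.125
grasp_force: 30.0
```

```bash
python3 - <<'E'
from h import *
s=telemetry.read_state();p=s['position'];print(p,s['force'],s['moment'],s['opening'],s['grasp_force'])
q=np.array([.645,-.0194,.2931])+handle(1.5)-handle(2.0);print('pred',q)
E
```

```text
[ 0.5696 -0.0103  0.2953] [ 1.1929 -0.4841  1.0258] [-0.0631 -0.5169  0.0106] 0.12539833719912208 29.992559552192688
pred [ 0.5701 -0.0103  0.2957]
```

Forces are small and it is tracking, so I'll continue.

Call:
carry_out --deltas '[[[0, -0.049, 0.012, 0, 0, 0, 1], [0.001, -0.098, 0.027, 0, 0, 0, 1], [0.001, -0.146, 0.044, 0, 0, 0, 1], [0.001, -0.193, 0.063, 0, 0, 0, 1], [0.001, -0.239, 0.085, 0, 0, 0, 1], [0.002, -0.284, 0.109, 0, 0, 0, 1], [0.002, -0.327, 0.135, 0, 0, 0, 1], [0.002, -0.37, 0.164, 0, 0, 0, 1], [0.002, -0.41, 0.194, 0, 0, 0, 1], [0.003, -0.45, 0.227, 0, 0, 0, 1]]]'

```text
time_s: 22.32
position: [0.5029, -0.0019, 0.2608]
tcp_rot: [[0.114, 0.993, -0.0], [0.993, -0.114, 0.001], [0.001, -0.0, -1.0]]
force: [0.7, 2.3, 1.7]
opening: 0.128
grasp_force: 30.0
```

Call:
carry_out --deltas '[[[0, -0.037, 0.034, 0, 0, 0, 1], [0, -0.073, 0.071, 0, 0, 0, 1], [0.001, -0.107, 0.108, 0, 0, 0, 1], [0.001, -0.139, 0.148, 0, 0, 0, 1], [0.001, -0.169, 0.189, 0, 0, 0, 1], [0.001, -0.197, 0.232, 0, 0, 0, 1], [0.001, -0.222, 0.276, 0, 0, 0, 1], [0.001, -0.246, 0.321, 0, 0, 0, 1], [0.002, -0.267, 0.367, 0, 0, 0, 1], [0.002, -0.286, 0.414, 0, 0, 0, 1]]]'

```text
time_s: 23.15
position: [0.4606, 0.0031, 0.1986]
tcp_rot: [[0.114, 0.993, -0.0], [0.993, -0.114, 0.0], [0.0, -0.0, -1.0]]
force: [0.2, 5.0, 0.1]
opening: 0.123
grasp_force: 30.0
```

```bash
python3 - <<'E'
from h import *
s=telemetry.read_state();p=s['position'];print(p,s['force'],s['moment'],s['opening'],s['grasp_force'])
q=np.array([.645,-.0194,.2931])+handle(.5)-handle(2.0);print('pred',q)
E
```

```text
[0.4606 0.0031 0.1986] [0.1508 5.0231 0.0702] [ 0.6993 -0.3965 -0.0056] 0.12310608855574899 30.00179350376129
pred [0.4604 0.0029 0.1997]
```

Call:
carry_out --deltas '[[[0, -0.013, 0.038, 0, 0, 0, 1], [0, -0.025, 0.077, 0, 0, 0, 1], [0, -0.035, 0.117, 0, 0, 0, 1], [0, -0.043, 0.157, 0, 0, 0, 1], [0, -0.051, 0.197, 0, 0, 0, 1], [0, -0.056, 0.237, 0, 0, 0, 1], [0, -0.06, 0.278, 0, 0, 0, 1], [0, -0.0625, 0.318, 0, 0, 0, 1], [0, -0.063, 0.359, 0, 0, 0, 1], [0, -0.062, 0.399, 0, 0, 0, 1]]]'

```text
time_s: 23.98
position: [0.451, 0.0042, 0.1387]
tcp_rot: [[0.114, 0.993, -0.002], [0.993, -0.114, 0.0], [0.0, -0.002, -1.0]]
force: [-0.6, 5.2, -0.3]
opening: 0.125
grasp_force: 30.0
```

Call:
carry_out --deltas '[[[0, 0.001, 0.012, 0, 0, 0, 1], [0, 0.002, 0.024, 0, 0, 0, 1], [0, 0.003, 0.036, 0, 0, 0, 1], [0, 0.004, 0.048, 0, 0, 0, 1], [0, 0.005, 0.06, 0, 0, 0, 1], [0, 0.006, 0.07, 0, 0, 0, 1], [0, 0.007, 0.08, 0, 0, 0, 1], [0, 0.008, 0.09, 0, 0, 0, 1], [0, 0.009, 0.098, 0, 0, 0, 1], [0, 0.01, 0.102, 0, 0, 0, 1]]]'

```text
time_s: 24.82
position: [0.4522, 0.0041, 0.1235]
tcp_rot: [[0.114, 0.993, -0.003], [0.993, -0.114, 0.0], [0.0, -0.003, -1.0]]
force: [-0.4, 5.5, -0.5]
opening: 0.127
grasp_force: 30.0
```

```bash
python3 - <<'E'
from h import *
s=telemetry.read_state();p=s['position'];print(p,s['force'],s['moment'],s['opening'],s['grasp_force'])
q=np.array([.645,-.0194,.2931])+handle(0)-handle(2.0);print('pred',q)
E
```

```text
[0.4522 0.0041 0.1235] [-0.3561  5.5221 -0.5368] [ 0.7388 -0.1852 -0.0312] 0.126772855432493 30.003248155117035
pred [0.4526 0.0039 0.1246]
```

Call:
carry_out --deltas '[[[0, 0, 0.003, 0, 0, 0, 1], [0, 0, 0.006, 0, 0, 0, 1], [0, 0, 0.009, 0, 0, 0, 1], [0, 0, 0.012, 0, 0, 0, 1], [0, 0, 0.015, 0, 0, 0, 1], [0, 0, 0.018, 0, 0, 0, 1], [0, 0, 0.021, 0, 0, 0, 1], [0, 0, 0.024, 0, 0, 0, 1], [0, 0, 0.027, 0, 0, 0, 1], [0, 0, 0.027, 0, 0, 0, 1]]]'

```text
time_s: 25.65
position: [0.4526, 0.004, 0.1204]
tcp_rot: [[0.114, 0.993, -0.002], [0.994, -0.114, 0.0], [-0.0, -0.002, -1.0]]
force: [-0.6, 5.4, 7.2]
opening: 0.126
grasp_force: 30.0
```

On the stop: 7.2 N upward. I'll open slightly so the inner finger stays within the 26 mm gap, then rise straight up.

Call:
carry_out --deltas '[[[0, 0, 0, 0, 0, 0, 0.6], [0, 0, 0, 0, 0, 0, 0.5], [0, 0, 0, 0, 0, 0, 0.45], [0, 0, 0, 0, 0, 0, 0.45], [0, 0, 0, 0, 0, 0, 0.45], [0, 0, 0, 0, 0, 0, 0.45], [0, 0, 0, 0, 0, 0, 0.45], [0, 0, 0, 0, 0, 0, 0.45], [0, 0, 0, 0, 0, 0, 0.45], [0, 0, 0, 0, 0, 0, 0.45]]]'

```text
time_s: 26.48
position: [0.4533, 0.0038, 0.1201]
tcp_rot: [[0.114, 0.993, -0.0], [0.993, -0.114, -0.0], [-0.0, -0.0, -1.0]]
force: [-0.5, 0.7, 0.2]
opening: 0.275
grasp_force: 0.0
```

Call:
carry_out --deltas '[[[0, 0, -0.02, 0, 0, 0, 0.45], [0, 0, -0.05, 0, 0, 0, 0.45], [0, 0, -0.1, 0, 0, 0, 0.45], [0, 0, -0.17, 0, 0, 0, 0.45], [0, 0, -0.25, 0, 0, 0, 0.45], [0, 0, -0.35, 0, 0, 0, 0.45], [0, 0, -0.5, 0, 0, 0, 0.45], [0, 0, -0.65, 0, 0, 0, 0.45], [0, 0, -0.8, 0, 0, 0, 0.45], [0, 0, -0.8, 0, 0, 0, 0.45]]]'

```text
time_s: 27.32
position: [0.4562, 0.0033, 0.2447]
tcp_rot: [[0.114, 0.993, 0.01], [0.993, -0.114, -0.002], [-0.001, 0.01, -1.0]]
force: [0.0, -0.5, 0.4]
opening: 0.275
grasp_force: 0.0
```

```bash
python3 - <<'E'
from h import *
s=telemetry.read_state();print(s['position'],s['force'],s['opening'])
a=cam('scene');A=capture('scene');T=pose();im=capture('wrist');c=cam('wrist',T)
np.savez('pics/w6.npz',T=T,im=im)
O=np.array([.546,.002,0])
# brightness across the bar (perpendicular, in lathe x) at several y; world points on z=.137 plane
g=cv2.cvtColor(im,cv2.COLOR_RGB2GRAY)
for y in(-.045,-.04,-.035,.015,.02,.025):
    xs=np.arange(-.115,-.055,.003); P=O+xs[:,None]*XH+y*YH+[0,0,.137]; uv=proj(c,P)
    print(y,uv[7].round(),[int(g[int(v),int(u)]) if 0<=u<640 and 0<=v<480 else -1 for u,v in uv])
# key + objects: change in the scene image against hang picture / start
A0=np.load('pics/scene0.npy'); H=cv2.imread('pics/hang_scene.png')[:,:,::-1]
for n,(x,y,w,h),B in(('key',(155,260,60,50),H),('brush',(175,395,50,80),A0),('oiler',(425,155,30,55),A0),('caliper',(300,222,52,50),A0)):
    print(n,np.abs(A[y:y+h,x:x+w].astype(int)-B[y:y+h,x:x+w]).mean().round(1))
E
```

```text
[0.4562 0.0033 0.2447] [ 0.0475 -0.5052  0.409 ] 0.27484818997452415
-0.045 [314. 280.] [33, 24, 53, 180, 179, 176, 178, 236, 245, 227, 185, 178, 180, 125, 116, 140, 30, 28, 27, 23]
-0.04 [314. 274.] [31, 30, 58, 185, 176, 183, 179, 235, 245, 228, 181, 179, 178, 118, 120, 132, 35, 28, 25, 23]
-0.035 [314. 268.] [187, 183, 180, 185, 174, 185, 179, 236, 245, 229, 183, 176, 181, 118, 122, 128, 242, 159, 53, 133]
0.015 [314. 202.] [98, 190, 194, 196, 200, 155, 146, 176, 178, 146, 125, 124, 127, 118, 123, 124, 186, 157, 54, 96]
0.02 [314. 195.] [147, 191, 197, 198, 177, 157, 146, 179, 234, 222, 124, 121, 125, 118, 124, 121, 185, 160, 49, 99]
0.025 [314. 188.] [191, 191, 192, 198, 153, 105, 146, 177, 245, 222, 125, 124, 118, 121, 123, 117, 184, 143, 47, 99]
key 8.0
brush 7.0
oiler 7.0
caliper 27.6
```

Call:
carry_out --deltas '[[[0.1, 0, -0.2, 0, 0, 0, 0.45], [0.2, 0, -0.4, 0, 0, 0, 0.45], [0.3, 0, -0.6, 0, 0, 0, 0.45], [0.5, 0, -0.8, 0, 0, 0, 0.45], [0.7, 0, -0.9, 0, 0, 0, 0.45], [0.8, 0, -0.9, 0, 0, 0, 0.45], [0.9, 0, -0.9, 0, 0, 0, 0.45], [0.9, 0, -0.9, 0, 0, 0, 0.45], [0.9, 0, -0.9, 0, 0, 0, 0.45], [0.9, 0, -0.9, 0, 0, 0, 0.45]]]'

```text
time_s: 28.25
position: [0.4681, 0.1373, 0.3739]
tcp_rot: [[0.114, 0.993, -0.003], [0.993, -0.114, -0.001], [-0.001, -0.003, -1.0]]
force: [-0.3, -0.1, 1.0]
opening: 0.274
grasp_force: 0.0
```

```bash
python3 - <<'E'
from h import *
A=capture('scene');S=capture('side');A0=np.load('pics/scene0.npy');S0=np.load('pics/side0.npy')
a,b=cam('scene'),cam('side');O=np.array([.546,.002,0])
# closed-bar visibility: does image along predicted bar stand out, as function of guard angle?
def prof(I,c,th):
    hinge=O+.058*XH+np.array([0,0,.159])
    P=np.array([hinge+handle(th)+y*YH for y in np.linspace(-.045,.025,40)]);uv=proj(c,P).astype(np.float32)
    g=cv2.cvtColor(I,cv2.COLOR_RGB2GRAY)
    return cv2.remap(g,uv[:,0],uv[:,1],1).mean()
for th in np.arange(-.09,.2,.03): print(th.round(2),prof(A,a,th).round(),prof(S,b,th).round())
for n,(x,y,w,h),I,B in(('cal scene',(300,222,52,50),A,A0),('cal side',(335,270,30,62),S,S0),('oil side',(258,365,32,50),S,S0),('brush side',(312,163,50,30),S,S0)):
    P,Q=[cv2.GaussianBlur(cv2.cvtColor(k[y:y+h,x:x+w],cv2.COLOR_RGB2GRAY).astype(np.float32),(0,0),1) for k in(I,B)]
    print(n,cv2.phaseCorrelate(Q,P,cv2.createHanningWindow((w,h),cv2.CV_32F)),abs(P-Q).mean())
# guard-frame angle via w6+now
s=telemetry.read_state();print(s['position'],s['time_s'])
E
```

```text
-0.09 133.0 184.0
-0.06 139.0 193.0
-0.03 183.0 203.0
0.0 208.0 210.0
0.03 188.0 212.0
0.06 156.0 210.0
0.09 145.0 203.0
0.12 141.0 186.0
0.15 140.0 161.0
0.18 140.0 132.0
cal scene ((-0.020088127799574806, -0.035150461624223084), 0.6557676121040626) 16.85878
cal side ((-0.10375896393807871, 0.11652264909889709), 0.7342969571550687) 11.5033455
oil side ((0.023192785732183197, 0.08739153481969097), 1.0890619507431984) 3.6694214
brush side ((-0.28070713588302354, -0.8277029021403841), 0.10043967819213867) 46.432793
[0.4684 0.1371 0.3744] 28.35
```

The bar's brightness in the scene camera peaks at angle 0, so the guard is closed, and the loose objects have not moved. Handing in.

```bash
python3 -c "
from rig import job
print(job.hand_in())"
```

```text
the job is handed in; nothing more can be done
None
```

The key hangs in the middle slot of the rack, the guard was lowered gently onto its stop and is closed, nothing else was disturbed as far as the cameras show, and the job is handed in at about 28 s (no verdict was returned).

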